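Lay the next course on two drying stacks of stone strips

ROBOT

A 7-joint arm with a two-finger parallel gripper is mounted at the origin on the work surface. World frame = base frame: x ahead of the robot, y to its left, z up, the work surface at z = 0. Lengths are in m, angles in rad, forces in N, time in s.
With the tool pointing down it reaches from about 0.4 to 0.9 m from the base axis. Payload 5.6 kg.
Tool frame: the origin (TCP) lies at the very end of the fingers, on their centre line; the grasp point (between the pads) lies 19 mm behind it; z points along the fingers, y is the line along which they close (so a half turn about z gives the same grasp; the last joint's range is limited). The gripper opens to 92 mm and grips with 3 to 60 N. Pads are 20 mm wide; open, the fingers measure 128 mm over their backs; the gripper's body (75 mm by 189 mm) begins 69 mm behind the grasp point.
Start: joints at [1.133, 0.468, -0.012, 1.603, 0.006, 1.071, -0.056], TCP at [0.25, -0.6, 0.215] pointing down, gripper open.
Joint ranges: [-2.53, 2.53], [-0.31, 2.02], [-1.57, 1.55], [0.28, 2.44], [-1.29, 4.43], [0.15, 1.84], [-2.92, 2.92]. Speed limits (rad/s): [2.57, 2.57, 3.14, 3.14, 3.14, 3.14, 3.14].

INTERFACE

Orientations are given as a unit quaternion [x, y, z, w].
In Python, from workcell import ctrl gives the robot as it stands.
- The arm moves only by the shell command python3 -m creep 'ROWS' [FORCE]. ROWS is JSON, a list of rows, each a list of 3 entries, a list of its own where there are three numbers: the turn, a rotation vector about the world's x, y, z in rad, then the shift along the world's x, y, z in cm, then the opening, from 0 (shut) to 1 (fully open). In form: [[[rx, ry, rz], [tx, ty, tz], jaw], ...]. A call has 1 to 12 rows; each row shifts and turns the commanded pose from where the row before left it; what a row does not reach is not made up. A row lasts 1/12 s, in which the tool goes at most 41.7 mm and 7.16 degrees, less where a joint would pass 70% of its speed; a pose out of reach is approached as far as the arm can. A call is refused whole if a number of a shift passes 4.17 or a number of a turn 0.125, either way. A call with a gripper value outside its range is refused whole. The fingers move at their own pace and stop on an object; FORCE is the grip in N (left out, the last holds). Time passes only in rows, so rows that do not move let the fingers close. It gives the time, the measured TCP pose, the force, the opening and the grip force at its end, in the units of the state.
- ctrl.state(): the state, without advancing time (a new reading comes with each control period).
- ctrl.get_image(name): name is "side" or "top" or "wrist"; returns the picture (400x640x3 uint8, blue, green, red); there is no depth.
- ctrl.get_calibration(name): a dict with "fx", "fy", "cx", "cy" (pixels), "xyz" and "attitude" of the camera in the world. Camera axes: x right, y down, z forward; pixel columns grow to the right and rows downward; lengths in m; the calibration is good to about 2 mm. A picture is of the moment at which its call begins: read the wrist's pose just before it. get_calibration takes no time and is no camera call; for the wrist camera it gives the pose at the moment of the call.
- ctrl.finish_job(): hands the job in; it is judged then, once.
The state is a dict: "t": time; "joint_pos": joint angles; "qd": joint speeds; "joint_efforts": joint torques, N m; "tool_pos": TCP position; "ee_rot": TCP orientation; "force": force on the tool from outside, world axes, zero at the start; "ft_torque": the same for the moment, N m; "gripper_width": opening from 0.0 (shut) to 1.0 (fully open); "grasp_force": force on a finger pad.
Only numpy, scipy, OpenCV 4.12 (cv2) and the standard library are available. Lean on these libraries where they do the work, as an engineer would, in place of code of your own. Each camera call takes 0.05 s, during which the arm holds its last target. There are 200 camera calls.

TASK

Lay the next course on both drying stacks: pick the two long and the two short sawn strips out of the mixed stone on the bench and lay each pair on the stack of its own length, crosswise over the strips now on top, one strip straight above each strip of the bottom course, ends flush with the strips below. Set every strip down gently, without dropping it, and leave the broken stub, the thick block and the mallet where they lie.

Things in the scene. Friction and masses are not known exactly. Their poses are not given: they have to be found in the camera images.
- long_a_mid (a point): one of the two long sawn stone strips: a pale straight bar 160 mm long, 30 mm wide, 22 mm thick, square-ended, lying flat and loose on the bench; the point is its centre, 11 mm above its underside; its y runs along its length, x across, z up; either end may face either way and the two of this length are interchangeable
- long_b_mid (a point): one of the two long sawn stone strips: a pale straight bar 160 mm long, 30 mm wide, 22 mm thick, square-ended, lying flat and loose on the bench; the point is its centre, 11 mm above its underside; its y runs along its length, x across, z up; either end may face either way and the two of this length are interchangeable
- short_a_mid (a point): one of the two short sawn stone strips: a pale straight bar 110 mm long, 30 mm wide, 22 mm thick, square-ended, lying flat and loose on the bench; the point is its centre, 11 mm above its underside; its y runs along its length, x across, z up; either end may face either way and the two of this length are interchangeable
- short_b_mid (a point): one of the two short sawn stone strips: a pale straight bar 110 mm long, 30 mm wide, 22 mm thick, square-ended, lying flat and loose on the bench; the point is its centre, 11 mm above its underside; its y runs along its length, x across, z up; either end may face either way and the two of this length are interchangeable
- stack_long_top (a point): fixed long-strip drying stack: 180 mm square board (top 20 mm up), on it two courses of two long strips: lower pair along x at y = +/-58 mm, upper pair across it along y at x = +/-58 mm. Point: the stack's middle, level with the top of the upper pair, 64 mm above the bench; z up. Next course: along x, centres at x = 0, y = +/-58 mm, undersides at this point's level
- stack_short_top (a point): fixed short-strip drying stack: 130 mm square board (top 20 mm up), on it two courses of two short strips: lower pair along x at y = +/-34 mm, upper pair across it along y at x = +/-34 mm. Point: the stack's middle, level with the top of the upper pair, 64 mm above the bench; z up. Next course: along x, centres at x = 0, y = +/-34 mm, undersides at this point's level
- stub_mid (a point): bystander: broken stub of a strip lying loose among the strips, about 57 mm long, 30 mm wide, 22 mm thick, with one jagged end; the point is 11 mm above its underside near its middle; its y runs along its length; stays where it lies
- block_mid (a point): bystander: loose thick block of the same stone, 60 mm (its x) x 85 mm (its y) x 38 mm high, rough on top; the point is its centre; stays where it lies
- mallet_head (a point): bystander: black rubber mallet lying at the far side of the bench, head 85 mm (its x) x 50 x 50 mm, round wooden handle 22 mm thick reaching 220 mm from the head's centre along its y; the point is the centre of the head; stays where it lies
There are look-alikes about, which are no part of the job. Leave any red or yellow look-alike of the part that bears short_a_mid alone.

How it is judged:
At the end, for the whole second after the job is handed in: Each pair lies flat on the stack of its length, one strip above each bottom-course strip: centres within 12 mm along and across and 5 mm in height, direction within 0.17 rad; all released and still; stub, block and mallet within 30 mm of their start ((((x of long_a_mid in the frame of stack_long_top between -0.012 and 0.012 m and y of long_a_mid in the frame of stack_long_top between 0.046 and 0.07 m and z of long_a_mid in the frame of stack_long_top between 0.006 and 0.016 m and angle between the y axis of long_a_mid and the x axis of stack_long_top, either way round below 0.17 rad) and (x of long_b_mid in the frame of stack_long_top between -0.012 and 0.012 m and y of long_b_mid in the frame of stack_long_top between -0.07 and -0.046 m and z of long_b_mid in the frame of stack_long_top between 0.006 and 0.016 m and angle between the y axis of long_b_mid and the x axis of stack_long_top, either way round below 0.17 rad)) or ((x of long_b_mid in the frame of stack_long_top between -0.012 and 0.012 m and y of long_b_mid in the frame of stack_long_top between 0.046 and 0.07 m and z of long_b_mid in the frame of stack_long_top between 0.006 and 0.016 m and angle between the y axis of long_b_mid and the x axis of stack_long_top, either way round below 0.17 rad) and (x of long_a_mid in the frame of stack_long_top between -0.012 and 0.012 m and y of long_a_mid in the frame of stack_long_top between -0.07 and -0.046 m and z of long_a_mid in the frame of stack_long_top between 0.006 and 0.016 m and angle between the y axis of long_a_mid and the x axis of stack_long_top, either way round below 0.17 rad))) and (((x of short_a_mid in the frame of stack_short_top between -0.012 and 0.012 m and y of short_a_mid in the frame of stack_short_top between 0.022 and 0.046 m and z of short_a_mid in the frame of stack_short_top between 0.006 and 0.016 m and angle between the y axis of short_a_mid and the x axis of stack_short_top, either way round below 0.17 rad) and (x of short_b_mid in the frame of stack_short_top between -0.012 and 0.012 m and y of short_b_mid in the frame of stack_short_top between -0.046 and -0.022 m and z of short_b_mid in the frame of stack_short_top between 0.006 and 0.016 m and angle between the y axis of short_b_mid and the x axis of stack_short_top, either way round below 0.17 rad)) or ((x of short_b_mid in the frame of stack_short_top between -0.012 and 0.012 m and y of short_b_mid in the frame of stack_short_top between 0.022 and 0.046 m and z of short_b_mid in the frame of stack_short_top between 0.006 and 0.016 m and angle between the y axis of short_b_mid and the x axis of stack_short_top, either way round below 0.17 rad) and (x of short_a_mid in the frame of stack_short_top between -0.012 and 0.012 m and y of short_a_mid in the frame of stack_short_top between -0.046 and -0.022 m and z of short_a_mid in the frame of stack_short_top between 0.006 and 0.016 m and angle between the y axis of short_a_mid and the x axis of stack_short_top, either way round below 0.17 rad))) and linear speed of each of long_a, long_b, short_a, short_b below 0.02 m/s and distance of each of stub_mid, block_mid, mallet_head from where it was at the start of the episode below 0.03 m); the robot touches nothing.
It fails at once if a strip is dropped (falls free of the fingers faster than 0.6 m/s, a drop of about 2 cm) ((linear speed of long_a above 0.6 m/s and contact force between the fingers and long_a below 0.05 N) or (linear speed of long_b above 0.6 m/s and contact force between the fingers and long_b below 0.05 N) or (linear speed of short_a above 0.6 m/s and contact force between the fingers and short_a below 0.05 N) or (linear speed of short_b above 0.6 m/s and contact force between the fingers and short_b below 0.05 N)).
It fails at once if the broken stub is disturbed (moved more than 30 mm) (distance of stub_mid from where it was at the start of the episode above 0.03 m).
It fails at once if the thick block is disturbed (moved more than 30 mm) (distance of block_mid from where it was at the start of the episode above 0.03 m).
It fails at once if the mallet is disturbed (moved more than 30 mm) (distance of mallet_head from where it was at the start of the episode above 0.03 m).
It also fails if it takes over 106 s, if anything falls off the work surface, if the arm or the gripper's body presses on something with over 40 N, if the wrist force passes 120 N, or if a joint passes its speed limit or range.

## Working session

There is one attempt and no reset: what is moved stays moved. The work goes in short steps, Python scripts to look and compute and a shell command to move; the robot and the scene stay as the last step left them, time stands still between calls to the robot, and variables do not carry over. Pictures are saved under pics/ and viewed, at most 14 in all, crops included, and the job is handed in when it is done.

```bash
mkdir -p pics; ls
python3 - <<'E'
from workcell import ctrl
import cv2
s=ctrl.state();print({k:s[k] for k in('t','tool_pos','ee_rot','force','gripper_width')})
for n in('top','side'):
    cv2.imwrite(f'pics/{n}0.png',ctrl.get_image(n));print(n,ctrl.get_calibration(n))
E
```

```text
pics
{'t': 0.0, 'tool_pos': array([ 0.24969958, -0.59950748,  0.21363749]), 'ee_rot': array([ 9.80590216e-01,  1.96066451e-01, -2.34543295e-04, -8.48271079e-04]), 'force': array([ 0.77197505, -0.46062073,  0.8127924 ]), 'gripper_width': 0.9985776083970591}
top {'fx': 471.40451986492695, 'fy': 471.40451986492695, 'cx': 317.3318973733478, 'cy': 199.23392068422123, 'xyz': array([0.41329824, 0.01616138, 1.13161738]), 'attitude': array([ 0.71560069, -0.69572028,  0.0525202 , -0.03362387])}
side {'fx': 408.7711084829969, 'fy': 408.7711084829969, 'cx': 321.28379059404097, 'cy': 206.45118238162797, 'xyz': array([0.46517084, 0.81561402, 0.53227532]), 'attitude': array([-0.0504062 ,  0.86396834, -0.50059547,  0.02054517])}
```

View pics/top0.png

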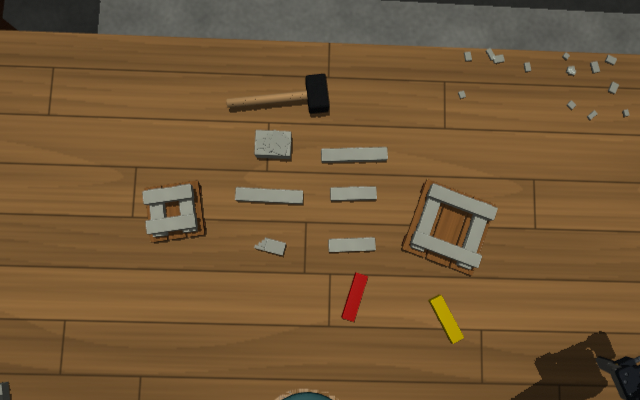

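View pics/side0.png

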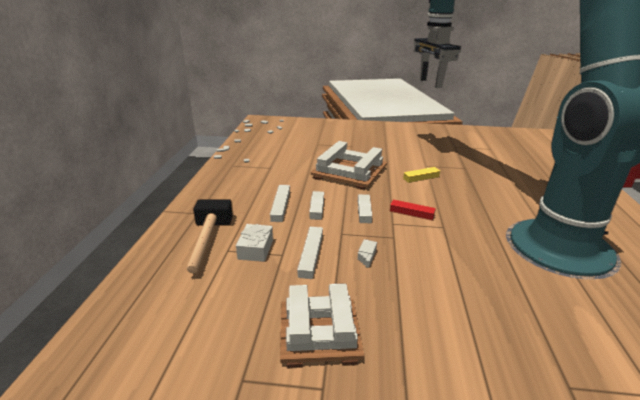

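The top view shows the following:
- **Long strips:** pale bars at (354,155) and (269,196).
- **Short strips:** pale bars at (353,194) and (352,245). They are pale, about 45 px long and square-ended.
- **To leave alone:** red (355,297) and yellow (446,319) look-alikes, stub (270,247), block (273,145) and mallet (317,94).
- **Stacks:** long at (453,227), short at (172,210).

Next I'll measure the top faces and confirm them in one enlarged crop.

```bash
cat > h.py <<'E'
from workcell import ctrl
import cv2, numpy as np
from scipy.spatial.transform import Rotation as R
def back(cal,uv,z):
    uv=np.atleast_2d(uv).astype(float)
    d=np.c_[(uv[:,0]-cal['cx'])/cal['fx'],(uv[:,1]-cal['cy'])/cal['fy'],np.ones(len(uv))]
    d=R.from_quat(cal['attitude']).apply(d); o=np.asarray(cal['xyz'])
    return (o+d*((z-o[2])/d[:,2])[:,None])[:,:2]
def proj(cal,p):
    q=R.from_quat(cal['attitude']).inv().apply(np.atleast_2d(p)-cal['xyz'])
    return np.c_[cal['fx']*q[:,0]/q[:,2]+cal['cx'],cal['fy']*q[:,1]/q[:,2]+cal['cy']]
E
python3 - <<'E'
from h import *
im=cv2.imread('pics/top0.png');cal=ctrl.get_calibration('top')
hsv=cv2.cvtColor(im,cv2.COLOR_BGR2HSV)
print('V,S at strip', hsv[150:162,354,2],hsv[190:200,353,2],hsv[205:230,172,2])
big=cv2.resize(im[110:290,125:515],None,fx=2,fy=2,interpolation=cv2.INTER_CUBIC)
for th in(120,150):
    m=((hsv[...,1]<60)&(hsv[...,2]>th)).astype(np.uint8);m[:110]=0
    c,_=cv2.findContours(m,cv2.RETR_EXTERNAL,cv2.CHAIN_APPROX_NONE)
    for k in c:
        if cv2.contourArea(k)<100: continue
        uv=k[:,0]; x0,y0=uv.mean(0)
        z=.064 if x0>400 or x0<220 else .022
        w=back(cal,uv,z)*1000
        r=cv2.minAreaRect(w.astype(np.float32))
        print(th,np.round([x0,y0]),np.round(r[0],1),np.round(r[1],1),round(r[2],1))
        b=proj(cal,np.c_[cv2.boxPoints(r)/1000,np.full(4,z)])
        if th==150: cv2.polylines(big,[np.int32((b-[125,110])*2)],True,(0,0,255),1)
cv2.imwrite('pics/c1.png',big)
E
```

```text
V,S at strip [148 148 148 147 147 147 146 147 147 132  58  54] [153 153 154 154 154 154 153 152 141  97] [ 73 114 120 120 119 119 119 118 118 118 118 123 140 150 150 151 152 153
 153 153 153 152 151 152 137]
120 [270. 246.] [438.6  97. ] [67.5 28.7] 76.4
120 [352. 244.] [445.6 -95.7] [ 29.8 108.9] 4.2
120 [170. 218.] [494.9 321.5] [ 60.6 108.4] 9.8
120 [450. 236.] [ 477.1 -320.7] [158.3 107.7] 70.8
120 [353. 193.] [567.2 -97.4] [ 28.8 107.5] 1.8
120 [269. 195.] [556.9 103.7] [158.5  29.8] 88.7
120 [463. 201.] [ 550.1 -345.9] [158.   30.3] 70.7
120 [167. 194.] [547.3 330.7] [ 30.8 108.6] 10.1
120 [354. 154.] [663.2 -98.2] [ 29.6 157.4] 3.4
120 [273. 143.] [684.5  99.8] [84.5 60.2] 89.5
150 [344. 244.] [445.2 -76.7] [25.8 70.2] 4.2
150 [343. 193.] [567.4 -75.8] [25.5 65.3] 4.6
```

View pics/c1.png

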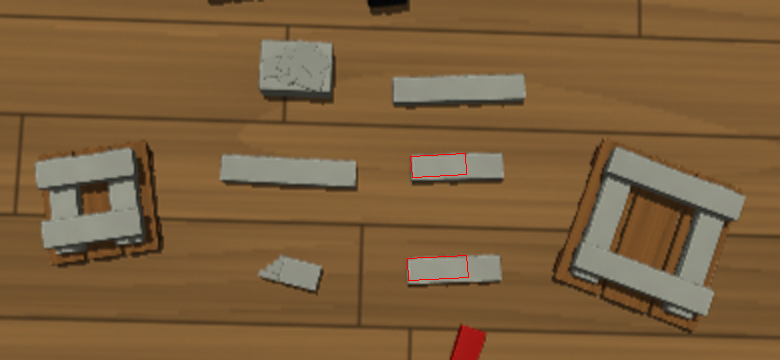

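The four outlined candidates fit: two pale, square-ended bars about 158 mm long and two about 108 mm. The stub has a jagged end and the block is wide, so neither matches. Next I'll refine the stack poses and compute the moves.

```bash
cat >> h.py <<'E'
def togo(x,y,z,yaw):
    s=ctrl.state(); r=R.from_quat(s['ee_rot']); ya=r.apply([0,1,0]); tz=r.apply([0,0,1])
    cur=np.degrees(np.arctan2(ya[1],ya[0])); d=(yaw-cur+90)%180-90
    tilt=np.cross(tz,[0,0,-1])
    print('t',round(s['t'],2),'d_cm',np.round((np.array([x,y,z])/1000-s['tool_pos'])*100,2),'yaw',round(cur,1),'drad',round(np.radians(d),3),'tilt',np.round(tilt,3),'f',np.round(s['force'],1),'w',round(s['gripper_width'],3),'g',round(s['grasp_force'],1))
E
python3 - <<'E'
from h import *
im=cv2.imread('pics/top0.png');cal=ctrl.get_calibration('top')
hsv=cv2.cvtColor(im,cv2.COLOR_BGR2HSV)
for th in(132,137,142):
    m=((hsv[...,1]<60)&(hsv[...,2]>th)).astype(np.uint8);m[:150]=0;m[:,220:400]=0
    m=cv2.morphologyEx(m,cv2.MORPH_OPEN,np.ones((3,3)))
    c,_=cv2.findContours(m,cv2.RETR_EXTERNAL,cv2.CHAIN_APPROX_NONE)
    for k in c:
        if cv2.contourArea(k)<100: continue
        r=cv2.minAreaRect((back(cal,k[:,0],.064)*1000).astype(np.float32))
        print(th,np.round(r[0],1),np.round(r[1],1),round(r[2],1))
togo(445.6,-95.7,120,4.2)
E
```

```text
132 [494.9 321.5] [ 59.6 108.4] 10.1
132 [ 477.1 -320.8] [158.  107.5] 70.9
132 [ 550.1 -346.2] [157.5  30. ] 70.7
132 [547.3 330.8] [ 30.2 108.3] 10.1
137 [495.7 321.8] [ 57.9 108.1] 10.1
137 [ 477.5 -321.2] [157.5 106.4] 70.9
137 [ 549.9 -346.1] [157.5  28.9] 70.7
137 [547.9 330.8] [ 28.4 108.3] 9.5
142 [ 477.8 -321.4] [157.6 105.2] 70.7
142 [495.6 322.5] [ 57.7 106.6] 10.0
142 [ 550.5 -346.4] [157.5  27.2] 70.9
142 [547.6 331.8] [ 27.2 106.4] 10.0
t 0.1 d_cm [19.59 50.38 -9.37] yaw -67.4 drad 1.249 tilt [-0.001 -0.001 -0.   ] f [ 0.3 -0.5  0.3] w 1.0 g 0.0
```

```bash
python3 -m creep '[[[0,0,0.104],[1.1,2.8,-0.5],0.6],[[0,0,0.104],[1.1,2.8,-0.5],0.6],[[0,0,0.104],[1.1,2.8,-0.5],0.6],[[0,0,0.104],[1.1,2.8,-0.5],0.6],[[0,0,0.104],[1.1,2.8,-0.5],0.6],[[0,0,0.104],[1.1,2.8,-0.5],0.6],[[0,0,0.104],[1.1,2.8,-0.5],0.6],[[0,0,0.104],[1.1,2.8,-0.5],0.6],[[0,0,0.104],[1.1,2.8,-0.5],0.6],[[0,0,0.104],[1.1,2.8,-0.5],0.6],[[0,0,0.104],[1.1,2.8,-0.5],0.6],[[0,0,0.104],[1.1,2.8,-0.5],0.6]]' 40
python3 -m creep '[[[0,0,0],[1.1,2.8,-0.5],0.6],[[0,0,0],[1.1,2.8,-0.5],0.6],[[0,0,0],[1.1,2.8,-0.5],0.6],[[0,0,0],[1.1,2.8,-0.5],0.6],[[0,0,0],[1.1,2.8,-0.5],0.6],[[0,0,0],[1.1,2.8,-0.5],0.6],[[0,0,0],[0,0,0],0.6],[[0,0,0],[0,0,0],0.6]]'
python3 - <<'E'
from h import *
togo(445.6,-95.7,3,4.2)
im=ctrl.get_image('wrist');cal=ctrl.get_calibration('wrist')
u=np.radians(4.2);c=np.array([445.6,-95.7]);w=np.array([np.cos(u),np.sin(u)]);l=np.array([-w[1],w[0]])
P=np.array([c+a*15*w+b*55*l for a,b in((1,1),(1,-1),(-1,-1),(-1,1))])/1000
cv2.polylines(im,[np.int32(proj(cal,np.c_[P,np.full(4,.022)]))],True,(0,0,255),1)
cv2.imwrite('pics/w1.png',im)
E
```

```text
t: 1.1
tool_pos: [0.382, -0.2626, 0.1543]
ee_rot: [0.679, 0.734, -0.0, -0.0]
force: [0.3, -1.0, -0.7]
gripper_width: 0.601
grasp_force: 0.0
t: 1.77
tool_pos: [0.448, -0.0945, 0.1242]
ee_rot: [0.68, 0.733, -0.0, -0.001]
force: [0.1, 0.4, 0.7]
gripper_width: 0.599
grasp_force: 0.0
t 1.77 d_cm [ -0.24  -0.12 -12.12] yaw 4.3 drad -0.003 tilt [-0.001 -0.001 -0.   ] f [0.1 0.4 0.7] w 0.599 g 0.0
```

View pics/w1.png

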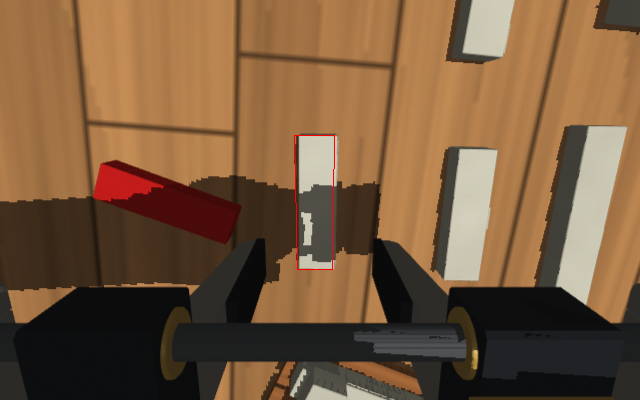

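The wrist view shows the short strip at (316,202), matching the predicted outline to about 2 mm, with the fingers straddling it. Now I'll grasp it.

```bash
python3 -m creep '[[[0,0,0],[-0.24,-0.12,-2.9],0.6],[[0,0,0],[0,0,-2.9],0.6],[[0,0,0],[0,0,-2.9],0.6],[[0,0,0],[0,0,-2.4],0.6],[[0,0,0],[0,0,-0.9],0.6],[[0,0,0],[0,0,0],0.6],[[0,0,0],[0,0,0],0],[[0,0,0],[0,0,0],0],[[0,0,0],[0,0,0],0],[[0,0,0],[0,0,0],0],[[0,0,0],[0,0,0],0],[[0,0,0],[0,0,0],0]]' 40
python3 -c "from h import *;togo(507.8,358.4,70,-79.9)"
```

```text
t: 2.82
tool_pos: [0.4465, -0.0976, 0.0058]
ee_rot: [0.681, 0.732, 0.0, 0.001]
force: [-2.1, 0.4, 7.9]
gripper_width: 0.321
grasp_force: 40.0
t 2.82 d_cm [ 6.13 45.6   6.42] yaw 4.1 drad -1.466 tilt [0.001 0.002 0.   ] f [-2.1  0.4  7.9] w 0.321 g 40.0
```

```bash
python3 -m creep '[[[0,0,0],[0,0,1],0],[[0,0,0],[0,0,3],0],[[0,0,0],[0,0,4],0],[[0,0,0],[0,0.8,3],0],[[0,0,-0.09],[0.4,2.8,0],0],[[0,0,-0.09],[0.4,2.8,0],0],[[0,0,-0.09],[0.4,2.8,0],0],[[0,0,-0.09],[0.4,2.8,0],0],[[0,0,-0.09],[0.4,2.8,0],0],[[0,0,-0.09],[0.4,2.8,0],0],[[0,0,-0.09],[0.4,2.8,0],0],[[0,0,-0.09],[0.4,2.8,0],0]]'
python3 -m creep '[[[0,0,-0.09],[0.4,2.8,0],0],[[0,0,-0.09],[0.4,2.8,0],0],[[0,0,-0.09],[0.4,2.8,0],0],[[0,0,-0.09],[0.4,2.8,0],0],[[0,0,-0.09],[0.4,2.8,0],0],[[0,0,-0.09],[0.4,2.8,0],0],[[0,0,-0.09],[0.4,2.8,0],0],[[0,0,-0.09],[0.2,1.4,0],0],[[0,0,0],[0,0,0],0],[[0,0,0],[0,0,0],0],[[0,0,0],[0,0,0],0]]'
python3 - <<'E'
from h import *
togo(507.8,358.4,71,-79.9)
cv2.imwrite('pics/w2.png',ctrl.get_image('wrist'))
E
```

```text
t: 3.82
tool_pos: [0.4771, 0.1361, 0.1152]
ee_rot: [0.896, 0.443, -0.0, 0.0]
force: [1.1, -0.6, -1.7]
gripper_width: 0.323
grasp_force: 40.0
t: 4.73
tool_pos: [0.5073, 0.3432, 0.1146]
ee_rot: [0.995, 0.102, -0.0, 0.001]
force: [0.6, -0.5, -2.0]
gripper_width: 0.321
grasp_force: 40.0
t 4.73 d_cm [ 0.05  1.52 -4.36] yaw -78.3 drad -0.027 tilt [ 0.001 -0.001  0.   ] f [ 0.6 -0.5 -2. ] w 0.321 g 40.0
```

View pics/w2.png

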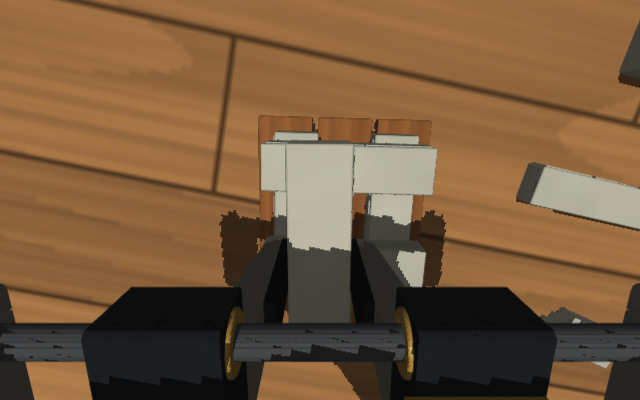

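The wrist view shows the strip held at (320,220) above the short stack. It's parallel to the bottom course and about 15 mm short of its slot, so I'll shift it over and lower it.

```bash
python3 -m creep '[[[0,0,-0.027],[0.05,1.52,0],0],[[0,0,0],[0,0,-1.5],0],[[0,0,0],[0,0,-1.5],0],[[0,0,0],[0,0,-0.8],0],[[0,0,0],[0,0,-0.4],0],[[0,0,0],[0,0,-0.1],0],[[0,0,0],[0,0,0],0],[[0,0,0],[0,0,0],0]]'
python3 -c "from h import *;togo(507.8,358.4,70,-79.9)"
```

```text
t: 5.45
tool_pos: [0.5086, 0.3599, 0.0723]
ee_rot: [0.996, 0.088, 0.0, -0.0]
force: [0.1, 0.6, -1.6]
gripper_width: 0.324
grasp_force: 40.0
t 5.45 d_cm [-0.08 -0.15 -0.23] yaw -80.0 drad 0.001 tilt [-0.001  0.001  0.   ] f [ 0.1  0.6 -1.6] w 0.324 g 40.0
```

```bash
python3 -m creep '[[[0,0,0],[-0.05,-0.1,-0.1],0],[[0,0,0],[0,0,-0.1],0],[[0,0,0],[0,0,0],0],[[0,0,0],[0,0,0],0]]'
python3 -c "from h import *;togo(507.8,358.4,70,-79.9)"
```

```text
t: 5.78
tool_pos: [0.5077, 0.359, 0.0699]
ee_rot: [0.996, 0.088, 0.0, -0.0]
force: [0.5, -0.5, -0.8]
gripper_width: 0.323
grasp_force: 40.0
t 5.78 d_cm [ 0.01 -0.06  0.01] yaw -79.9 drad 0.0 tilt [-0.  0.  0.] f [ 0.5 -0.5 -0.8] w 0.323 g 40.0
```

```bash
python3 -m creep '[[[0,0,0],[0,0,-0.1],0],[[0,0,0],[0,0,0],0],[[0,0,0],[0,0,0],0]]'
python3 -m creep '[[[0,0,0],[0,0,-0.1],0],[[0,0,0],[0,0,0],0],[[0,0,0],[0,0,0],0]]'
```

```text
t: 6.03
tool_pos: [0.5078, 0.359, 0.0699]
ee_rot: [0.996, 0.088, 0.0, 0.0]
force: [-1.5, -1.8, 6.6]
gripper_width: 0.323
grasp_force: 40.0
t: 6.28
tool_pos: [0.5078, 0.359, 0.0698]
ee_rot: [0.996, 0.088, 0.0, 0.0]
force: [-3.7, -3.6, 13.0]
gripper_width: 0.323
grasp_force: 40.0
```

```bash
python3 -m creep '[[[0,0,0],[0,0,0.1],0],[[0,0,0],[0,0,0],0.5],[[0,0,0],[0,0,0],0.5],[[0,0,0],[0,0,0],0.5],[[0,0,0],[0,0,0.5],0.5],[[0,0,0],[0,0,1.5],0.5],[[0,0,0],[0,0,3],0.5],[[0,0,0],[0,0,1],0.6],[[0,0,0.09],[0.4,-2.8,0],0.6],[[0,0,0.09],[0.4,-2.8,0],0.6],[[0,0,0.09],[0.4,-2.8,0],0.6],[[0,0,0.09],[0.4,-2.8,0],0.6]]' 40
python3 -m creep '[[[0,0,0.09],[0.4,-2.8,0],0.6],[[0,0,0.09],[0.4,-2.8,0],0.6],[[0,0,0.09],[0.4,-2.8,0],0.6],[[0,0,0.09],[0.4,-2.8,0],0.6],[[0,0,0.09],[0.4,-2.8,0],0.6],[[0,0,0.09],[0.4,-2.8,0],0.6],[[0,0,0.09],[0.4,-2.8,0],0.6],[[0,0,0.09],[0.4,-2.8,0],0.6],[[0,0,0.09],[0.4,-2.8,0],0.6],[[0,0,0.09],[0.4,-2.8,0],0.6],[[0,0,0.09],[0.3,-2.8,0],0.6],[[0,0,0.09],[0,-0.8,0],0.6]]'
python3 -m creep '[[[0,0,0],[0,0,0],0.6],[[0,0,0],[0,0,0],0.6]]'
python3 - <<'E'
from h import *
togo(567.2,-97.4,4,2.5)
cv2.imwrite('pics/t2.png',ctrl.get_image('top')[110:290,125:515].repeat(2,0).repeat(2,1))
im=cv2.imread('pics/t2.png')
E
```

```text
t: 7.28
tool_pos: [0.5237, 0.246, 0.1287]
ee_rot: [0.964, 0.267, 0.0, 0.0]
force: [-0.1, -0.3, 0.6]
gripper_width: 0.601
grasp_force: 0.0
t: 8.28
tool_pos: [0.567, -0.0749, 0.1284]
ee_rot: [0.692, 0.722, -0.001, 0.001]
force: [-0.0, 0.1, 0.4]
gripper_width: 0.603
grasp_force: 0.0
t: 8.45
tool_pos: [0.5665, -0.0691, 0.1285]
ee_rot: [0.692, 0.722, 0.0, -0.0]
force: [0.3, -0.1, -0.0]
gripper_width: 0.601
grasp_force: 0.0
t 8.45 d_cm [  0.07  -2.83 -12.45] yaw 2.4 drad 0.002 tilt [-0.001  0.     0.   ] f [ 0.3 -0.1 -0. ] w 0.601 g 0.0
```

View pics/t2.png

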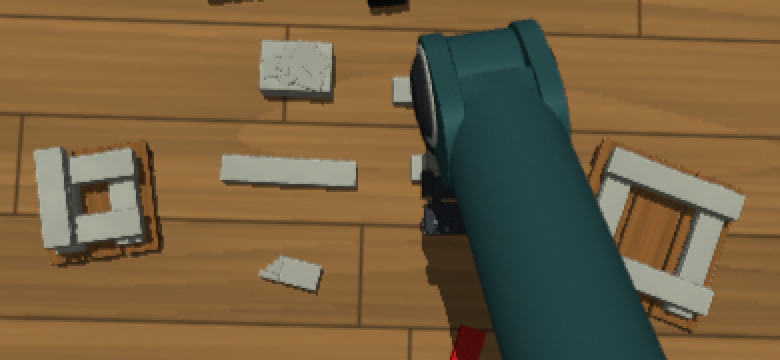

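The first short strip lies square on its slot at (53,198) in the crop. Now I'll grasp the second short strip.

```bash
python3 -m creep '[[[0,0,0],[0.07,-1.4,0],0.6],[[0,0,0],[0,-1.4,-2.5],0.6],[[0,0,0],[0,0,-2.9],0.6],[[0,0,0],[0,0,-2.9],0.6],[[0,0,0],[0,0,-2.9],0.6],[[0,0,0],[0,0,-1.1],0.6],[[0,0,0],[0,0,0],0.6]]' 40
python3 -m creep '[[[0,0,0],[0,0,0],0],[[0,0,0],[0,0,0],0],[[0,0,0],[0,0,0],0],[[0,0,0],[0,0,0],0],[[0,0,0],[0,0,0],0]]'
python3 -c "from h import *;togo(519.8,291.4,71,-79.9)"
```

```text
t: 9.08
tool_pos: [0.5653, -0.0949, 0.0032]
ee_rot: [0.691, 0.723, -0.001, -0.002]
force: [-0.6, -0.8, 0.5]
gripper_width: 0.602
grasp_force: 0.0
t: 9.5
tool_pos: [0.5685, -0.0971, 0.0072]
ee_rot: [0.691, 0.723, 0.001, 0.001]
force: [0.2, -0.2, 6.0]
gripper_width: 0.318
grasp_force: 40.0
t 9.5 d_cm [-4.87 38.85  6.38] yaw 2.6 drad -1.439 tilt [0.001 0.003 0.   ] f [ 0.2 -0.2  6. ] w 0.318 g 40.0
```

```bash
python3 -m creep '[[[0,0,0],[0,0,1],0],[[0,0,0],[0,0,3],0],[[0,0,0],[0,0,4],0],[[0,0,0],[0,0,3],0],[[0,0,-0.1],[-0.3,2.7,0],0],[[0,0,-0.1],[-0.3,2.7,0],0],[[0,0,-0.1],[-0.3,2.7,0],0],[[0,0,-0.1],[-0.3,2.7,0],0],[[0,0,-0.1],[-0.3,2.7,0],0],[[0,0,-0.1],[-0.4,2.7,0],0],[[0,0,-0.1],[-0.4,2.7,0],0],[[0,0,-0.1],[-0.4,2.7,0],0]]'
python3 -m creep '[[[0,0,-0.1],[-0.4,2.7,0],0],[[0,0,-0.1],[-0.4,2.7,0],0],[[0,0,-0.1],[-0.4,2.7,0],0],[[0,0,-0.1],[-0.4,2.7,0],0],[[0,0,-0.1],[-0.4,2.7,0],0],[[0,0,-0.1],[-0.2,2.7,0],0],[[0,0,-0.04],[0,1,0],0],[[0,0,0],[0,0,0],0],[[0,0,0],[0,0,0],0]]'
python3 -c "from h import *;togo(519.8,291.4,71,-79.9)"
```

```text
t: 10.5
tool_pos: [0.5395, 0.1201, 0.1161]
ee_rot: [0.919, 0.394, -0.0, -0.0]
force: [-0.5, 0.7, -1.7]
gripper_width: 0.324
grasp_force: 40.0
t: 11.25
tool_pos: [0.5177, 0.2908, 0.1157]
ee_rot: [0.996, 0.089, -0.0, 0.0]
force: [-0.2, 0.1, -2.5]
gripper_width: 0.32
grasp_force: 40.0
t 11.25 d_cm [ 0.21  0.06 -4.47] yaw -79.8 drad -0.002 tilt [ 0.001 -0.001  0.   ] f [-0.2  0.1 -2.5] w 0.32 g 40.0
```

```bash
python3 -m creep '[[[0,0,0],[0.2,0,0],0],[[0,0,0],[0,0,-1.5],0],[[0,0,0],[0,0,-1.5],0],[[0,0,0],[0,0,-0.8],0],[[0,0,0],[0,0,-0.4],0],[[0,0,0],[0,0,-0.2],0],[[0,0,0],[0,0,-0.1],0],[[0,0,0],[0,0,0],0],[[0,0,0],[0,0,0],0]]'
python3 -m creep '[[[0,0,0],[0,0,-0.1],0],[[0,0,0],[0,0,0],0],[[0,0,0],[0,0,0],0]]'
python3 -c "from h import *;togo(519.8,291.4,71,-79.9)"
```

```text
t: 12.0
tool_pos: [0.5209, 0.2911, 0.0713]
ee_rot: [0.996, 0.088, 0.001, -0.0]
force: [0.5, -1.7, -1.1]
gripper_width: 0.321
grasp_force: 40.0
t: 12.25
tool_pos: [0.5209, 0.2912, 0.0712]
ee_rot: [0.996, 0.088, 0.001, -0.0]
force: [-2.3, -3.0, 7.7]
gripper_width: 0.319
grasp_force: 40.0
t 12.25 d_cm [-0.11  0.02 -0.02] yaw -79.9 drad 0.0 tilt [-0.     0.001  0.   ] f [-2.3 -3.   7.7] w 0.319 g 40.0
```

```bash
python3 -m creep '[[[0,0,0],[0,0,0],0.5],[[0,0,0],[0,0,0],0.5],[[0,0,0],[0,0,0],0.5],[[0,0,0],[0,0,0.5],0.5],[[0,0,0],[0,0,1.5],0.5],[[0,0,0],[0,0,3],0.5],[[0,0,0],[0,0,1],0.5]]' 45
python3 -m creep '[[[0,0,0.114],[0.3,-1.56,0],0.6],[[0,0,0.114],[0.3,-1.56,0],0.6],[[0,0,0.114],[0.3,-1.56,0],0.6],[[0,0,0.114],[0.3,-1.56,0],0.6],[[0,0,0.114],[0.3,-1.56,0],0.6],[[0,0,0.114],[0.3,-1.56,0],0.6],[[0,0,0.114],[0.3,-1.56,0],0.6],[[0,0,0.114],[0.3,-1.56,0],0.6],[[0,0,0.114],[0.3,-1.56,0],0.6],[[0,0,0.114],[0.3,-1.56,0],0.6],[[0,0,0.114],[0.3,-1.56,0],0.6],[[0,0,0.114],[0.3,-1.56,0],0.6]]'
python3 -m creep '[[[0,0,0],[0,0,0],0.6],[[0,0,0],[0,0,0],0.6]]'
python3 -c "from h import *;togo(556.9,103.7,4,-1.3)"
```

```text
t: 12.83
tool_pos: [0.5218, 0.2922, 0.133]
ee_rot: [0.996, 0.088, 0.002, -0.001]
force: [1.5, 0.4, 0.4]
gripper_width: 0.497
grasp_force: 0.0
t: 13.83
tool_pos: [0.5565, 0.103, 0.1297]
ee_rot: [0.715, 0.699, 0.0, 0.0]
force: [0.1, 0.0, -0.2]
gripper_width: 0.603
grasp_force: 0.0
t: 14.0
tool_pos: [0.5564, 0.1031, 0.1295]
ee_rot: [0.719, 0.695, 0.0, -0.0]
force: [-0.0, 0.6, 0.2]
gripper_width: 0.604
grasp_force: 0.0
t 14.0 d_cm [  0.05   0.06 -12.55] yaw -1.9 drad 0.01 tilt [-0.  0.  0.] f [-0.   0.6  0.2] w 0.604 g 0.0
```

```bash
python3 -m creep '[[[0,0,0.01],[0.05,0.05,-2.5],0.6],[[0,0,0],[0,0,-2.9],0.6],[[0,0,0],[0,0,-2.9],0.6],[[0,0,0],[0,0,-2.9],0.6],[[0,0,0],[0,0,-1.1],0.6],[[0,0,0],[0,0,-0.1],0.6],[[0,0,0],[0,0,0],0],[[0,0,0],[0,0,0],0],[[0,0,0],[0,0,0],0],[[0,0,0],[0,0,0],0],[[0,0,0],[0,0,0],0]]' 45
python3 -c "from h import *;togo(476.2,-381.8,71,70.8)"
```

```text
t: 14.92
tool_pos: [0.5578, 0.1045, 0.0071]
ee_rot: [0.713, 0.701, 0.001, 0.001]
force: [0.1, -0.1, 5.7]
gripper_width: 0.321
grasp_force: 45.0
t 14.92 d_cm [ -8.16 -48.63   6.39] yaw -1.0 drad 1.253 tilt [-0.     0.003  0.   ] f [ 0.1 -0.1  5.7] w 0.321 g 45.0
```

```bash
python3 -m creep '[[[0,0,0],[0,0,1],0],[[0,0,0],[0,0,3],0],[[0,0,0],[0,0,4],0],[[0,0,0],[0,0,3],0],[[0,0,0.07],[-0.5,-2.8,0],0],[[0,0,0.07],[-0.5,-2.8,0],0],[[0,0,0.07],[-0.5,-2.8,0],0],[[0,0,0.07],[-0.5,-2.8,0],0],[[0,0,0.07],[-0.5,-2.8,0],0],[[0,0,0.07],[-0.5,-2.8,0],0],[[0,0,0.07],[-0.5,-2.8,0],0],[[0,0,0.07],[-0.5,-2.8,0],0]]'
python3 -m creep '[[[0,0,0.07],[-0.5,-2.8,0],0],[[0,0,0.07],[-0.5,-2.8,0],0],[[0,0,0.07],[-0.5,-2.8,0],0],[[0,0,0.07],[-0.5,-2.8,0],0],[[0,0,0.07],[-0.5,-2.8,0],0],[[0,0,0.07],[-0.5,-2.8,0],0],[[0,0,0.07],[-0.5,-2.8,0],0],[[0,0,0.1],[-0.5,-2.8,0],0],[[0,0,0.1],[-0.2,-2.8,0],0],[[0,0,0],[0,-1,0],0],[[0,0,0],[0,0,0],0],[[0,0,0],[0,0,0],0]]'
python3 -c "from h import *;togo(476.2,-381.8,71,70.8)"
```

```text
t: 15.92
tool_pos: [0.5159, -0.1213, 0.1161]
ee_rot: [0.49, 0.872, -0.0, 0.0]
force: [0.3, 0.4, -2.6]
gripper_width: 0.322
grasp_force: 45.0
t: 16.92
tool_pos: [0.4744, -0.381, 0.1156]
ee_rot: [0.169, 0.986, 0.001, -0.0]
force: [0.1, 0.8, -2.0]
gripper_width: 0.322
grasp_force: 45.0
t 16.92 d_cm [ 0.18 -0.08 -4.46] yaw 70.5 drad 0.005 tilt [-0.001 -0.    -0.   ] f [ 0.1  0.8 -2. ] w 0.322 g 45.0
```

```bash
python3 -m creep '[[[0,0,0.005],[0.15,-0.08,0],0],[[0,0,0],[0,0,-1.5],0],[[0,0,0],[0,0,-1.5],0],[[0,0,0],[0,0,-0.8],0],[[0,0,0],[0,0,-0.4],0],[[0,0,0],[0,0,-0.2],0],[[0,0,0],[0,0,-0.1],0],[[0,0,0],[0,0,0],0],[[0,0,0],[0,0,0],0]]'
python3 -m creep '[[[0,0,0],[0,0,-0.1],0],[[0,0,0],[0,0,0],0],[[0,0,0],[0,0,0],0]]'
python3 -c "from h import *;togo(476.2,-381.8,71,70.8)"
```

```text
t: 17.67
tool_pos: [0.4754, -0.3811, 0.0711]
ee_rot: [0.165, 0.986, 0.0, -0.002]
force: [-6.0, 3.3, 8.5]
gripper_width: 0.319
grasp_force: 45.0
t: 17.92
tool_pos: [0.4754, -0.3811, 0.0711]
ee_rot: [0.165, 0.986, 0.0, -0.002]
force: [-8.2, 4.1, 14.8]
gripper_width: 0.324
grasp_force: 45.0
t 17.92 d_cm [ 0.08 -0.07 -0.01] yaw 71.0 drad -0.003 tilt [-0.001 -0.003 -0.   ] f [-8.2  4.1 14.8] w 0.324 g 45.0
```

```bash
python3 -m creep '[[[0,0,0],[0,0,0.1],0],[[0,0,0],[0,0,0],0.5],[[0,0,0],[0,0,0],0.5],[[0,0,0],[0,0,0],0.5],[[0,0,0],[0,0,0.5],0.5],[[0,0,0],[0,0,1.5],0.5],[[0,0,0],[0,0,3],0.5],[[0,0,0],[0,0,1],0.5]]' 45
python3 -m creep '[[[0,0,-0.098],[1.57,2.36,0],0.6],[[0,0,-0.098],[1.57,2.36,0],0.6],[[0,0,-0.098],[1.57,2.36,0],0.6],[[0,0,-0.098],[1.57,2.36,0],0.6],[[0,0,-0.098],[1.57,2.36,0],0.6],[[0,0,-0.098],[1.57,2.36,0],0.6],[[0,0,-0.098],[1.57,2.36,0],0.6],[[0,0,-0.098],[1.57,2.36,0],0.6],[[0,0,-0.098],[1.57,2.36,0],0.6],[[0,0,-0.098],[1.57,2.36,0],0.6],[[0,0,-0.098],[1.57,2.36,0],0.6],[[0,0,-0.098],[1.57,2.36,0],0.6]]'
python3 -m creep '[[[0,0,0],[0,0,0],0.6],[[0,0,0],[0,0,0],0.6]]'
python3 -c "from h import *;togo(663.2,-98.2,4,3.4)"
```

```text
t: 18.58
tool_pos: [0.4784, -0.3832, 0.1349]
ee_rot: [0.165, 0.986, -0.001, 0.002]
force: [0.4, -0.2, -0.6]
gripper_width: 0.501
grasp_force: 0.0
t: 19.58
tool_pos: [0.6657, -0.0979, 0.1316]
ee_rot: [0.687, 0.727, 0.0, 0.0]
force: [0.2, 0.0, -1.1]
gripper_width: 0.598
grasp_force: 0.0
t: 19.75
tool_pos: [0.6656, -0.0964, 0.1314]
ee_rot: [0.683, 0.73, 0.001, 0.0]
force: [1.1, -0.6, 0.4]
gripper_width: 0.601
grasp_force: 0.0
t 19.75 d_cm [ -0.24  -0.18 -12.74] yaw 3.8 drad -0.008 tilt [-0.001  0.001  0.   ] f [ 1.1 -0.6  0.4] w 0.601 g 0.0
```

```bash
python3 -m creep '[[[0,0,-0.008],[-0.22,-0.18,-2.5],0.6],[[0,0,0],[0,0,-2.9],0.6],[[0,0,0],[0,0,-2.9],0.6],[[0,0,0],[0,0,-2.9],0.6],[[0,0,0],[0,0,-1.1],0.6],[[0,0,0],[0,0,-0.2],0.6],[[0,0,0],[0,0,0],0],[[0,0,0],[0,0,0],0],[[0,0,0],[0,0,0],0],[[0,0,0],[0,0,0],0],[[0,0,0],[0,0,0],0]]' 45
python3 -c "from h import *;togo(514.4,-272.2,71,70.8)"
```

```text
t: 20.67
tool_pos: [0.6639, -0.1013, 0.0075]
ee_rot: [0.688, 0.726, 0.001, 0.001]
force: [0.3, -0.3, 4.6]
gripper_width: 0.318
grasp_force: 45.0
t 20.67 d_cm [-14.95 -17.09   6.35] yaw 3.1 drad 1.182 tilt [0.001 0.003 0.   ] f [ 0.3 -0.3  4.6] w 0.318 g 45.0
```

```bash
python3 -m creep '[[[0,0,0],[0,0,1],0],[[0,0,0],[0,0,3],0],[[0,0,0],[0,0,4],0],[[0,0,0],[0,0,3],0],[[0,0,0.1],[-1.2,-1.4,0],0],[[0,0,0.1],[-1.2,-1.4,0],0],[[0,0,0.1],[-1.2,-1.4,0],0],[[0,0,0.1],[-1.2,-1.4,0],0],[[0,0,0.1],[-1.2,-1.4,0],0],[[0,0,0.1],[-1.2,-1.4,0],0],[[0,0,0.1],[-1.2,-1.4,0],0],[[0,0,0.1],[-1.2,-1.4,0],0]]'
python3 -m creep '[[[0,0,0.1],[-1.2,-1.4,0],0],[[0,0,0.1],[-1.2,-1.4,0],0],[[0,0,0.1],[-1.2,-1.4,0],0],[[0,0,0.08],[-1.2,-1.4,0],0],[[0,0,0],[-0.4,-0.3,0],0],[[0,0,0],[0,0,0],0],[[0,0,0],[0,0,0],0],[[0,0,0],[0,0,0],0]]'
python3 -c "from h import *;togo(516,-272.7,71,70.8)"
```

```text
t: 21.67
tool_pos: [0.5653, -0.2137, 0.1159]
ee_rot: [0.348, 0.937, -0.0, -0.0]
force: [0.0, 0.1, -2.4]
gripper_width: 0.321
grasp_force: 45.0
t: 22.33
tool_pos: [0.5154, -0.2707, 0.116]
ee_rot: [0.167, 0.986, 0.0, 0.0]
force: [0.9, 0.2, -2.6]
gripper_width: 0.322
grasp_force: 45.0
t 22.33 d_cm [ 0.06 -0.2  -4.5 ] yaw 70.7 drad 0.001 tilt [-0.     0.001  0.   ] f [ 0.9  0.2 -2.6] w 0.322 g 45.0
```

```bash
python3 -m creep '[[[0,0,0],[0.06,-0.2,0],0],[[0,0,0],[0,0,-1.5],0],[[0,0,0],[0,0,-1.5],0],[[0,0,0],[0,0,-0.8],0],[[0,0,0],[0,0,-0.4],0],[[0,0,0],[0,0,-0.2],0],[[0,0,0],[0,0,0],0],[[0,0,0],[0,0,0],0]]'
python3 -m creep '[[[0,0,0],[0,0,-0.1],0],[[0,0,0],[0,0,0],0],[[0,0,0],[0,0,0],0]]'
python3 -c "from h import *;togo(516,-272.7,71,70.8)"
```

```text
t: 23.0
tool_pos: [0.5154, -0.2739, 0.0717]
ee_rot: [0.167, 0.986, 0.0, 0.0]
force: [0.5, -0.6, -2.9]
gripper_width: 0.323
grasp_force: 45.0
t: 23.25
tool_pos: [0.5155, -0.274, 0.0715]
ee_rot: [0.168, 0.986, -0.0, 0.0]
force: [-2.4, 1.6, 4.9]
gripper_width: 0.321
grasp_force: 45.0
t 23.25 d_cm [ 0.05  0.13 -0.05] yaw 70.7 drad 0.002 tilt [0.    0.001 0.   ] f [-2.4  1.6  4.9] w 0.321 g 45.0
```

Contact. I'll release it, back off toward the start and inspect.

```bash
python3 -m creep '[[[0,0,0],[0,0,0],0.5],[[0,0,0],[0,0,0],0.5],[[0,0,0],[0,0,0],0.5],[[0,0,0],[0,0,0.5],0.5],[[0,0,0],[0,0,1.5],0.5],[[0,0,0],[0,0,3],0.5],[[0,0,0],[0,0,3],0.5],[[0,0,0],[0,0,3],0.5]]'
python3 -m creep '[[[0,0,0],[-2,-2.5,0],0.5],[[0,0,0],[-2,-2.5,0],0.5],[[0,0,0],[-2,-2.5,0],0.5],[[0,0,0],[-2,-2.5,0],0.5],[[0,0,0],[-2,-2.5,0],0.5],[[0,0,0],[-2,-2.5,0],0.5],[[0,0,0],[-2,-2.5,0],0.5],[[0,0,0],[-2,-2.5,0],0.5],[[0,0,0],[-2,-2.5,0],0.5],[[0,0,0],[-2,-2.5,0],0.5],[[0,0,0],[-2,-2.5,0],0.5],[[0,0,0],[-2,-2.5,0],0.5]]'
python3 - <<'E'
from h import *
im=ctrl.get_image('top');cal=ctrl.get_calibration('top')
big=cv2.resize(im[60:290,125:515],None,fx=2,fy=2,interpolation=cv2.INTER_CUBIC)
for c,L,yaw in(((514.4,-272.2),160,70.8),((476.2,-381.8),160,70.8),((507.8,358.4),110,-79.9),((519.8,291.4),110,-79.9)):
    P=cv2.boxPoints((c,(30,L),yaw))/1000
    b=proj(cal,np.c_[P,np.full(4,.086)])
    cv2.polylines(big,[np.int32((b-[125,60])*2+.5)],True,(0,0,255),1)
cv2.imwrite('pics/t3.png',big)
cv2.imwrite('pics/s3.png',ctrl.get_image('side'))
E
```

```text
t: 23.92
tool_pos: [0.5152, -0.2737, 0.1829]
ee_rot: [0.167, 0.986, 0.0, 0.0]
force: [0.9, 0.0, -0.6]
gripper_width: 0.502
grasp_force: 0.0
t: 24.92
tool_pos: [0.2741, -0.5754, 0.1822]
ee_rot: [0.168, 0.986, -0.001, 0.001]
force: [-1.0, 0.4, 0.5]
gripper_width: 0.5
grasp_force: 0.0
```

View pics/t3.png

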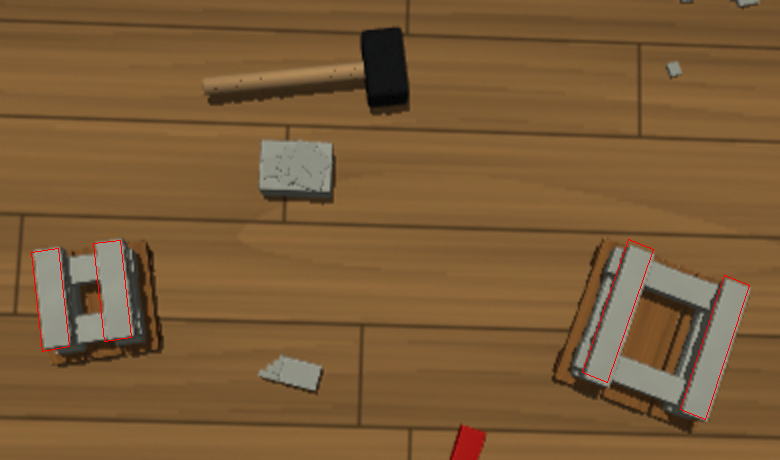

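View pics/s3.png

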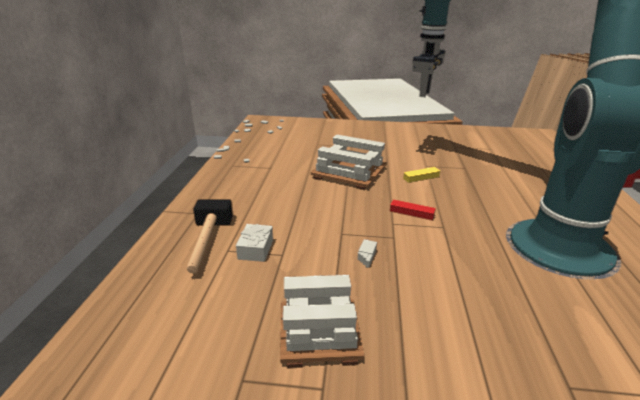

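All four strips lie flat and agree with their predicted outlines to within 2–3 mm. In the crop they're at (50,300), (113,290), (617,313) and (717,348). The stub, block and mallet haven't moved, so I'm handing in the job.

```bash
python3 -c "
from workcell import ctrl
print(ctrl.finish_job())"
```

```text
the job is handed in; nothing more can be done
None
```

The job is handed in: both pairs are laid on the stacks of their own length, within about 3 mm of target in the last top view, with the stub, block and mallet where they were; no verdict came back.

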